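# Quarter-turn the rib tray about its corner pin

## Task

Two small wooden trays are each pinned at one corner to a green board. Turn the tray that holds the clipped maple rib a quarter turn anticlockwise (seen from above) by pushing its free corner round the brass pin, until it lies square inside the white outline on its own board, so that the rib is ready for the next gluing. Keep it flat, leave the other tray with the black ebony blanks as it is, and let go.

Things in the scene. Friction and masses are not known exactly. Their poses are not given: they have to be found in the camera images.
- rib_tray: Tray to turn: open wood, 130 x 90 mm, walls 30 mm high, about 0.35 kg; holds a pale curved caul and maple rib with three nickel clips (tops 51 mm above its underside). Origin: on the pin axis, tray underside, 6 mm above the table; z up. Tray spans x -12 to 118, y -78 to 12 mm. Pushing its long outer face y = -78 towards +y near x = 100 turns it anticlockwise; it slides (a few N) and stays.
- rib_tray_corner (a point): Free corner of the rib tray, diagonally opposite the pin: outer edge at the top of the walls, 118 mm along x and -78 mm along y from the pin, 36 mm above the table. Axes as the tray's. The fixed brass pin, 10 mm thick, passes through the dark block in the opposite corner; its 19 mm wide cap tops out 49 mm above the table.
- outline_corner (a point): Where the rib tray's free corner must come: on top of its fixed green board (195 x 260 mm, 6 mm thick), just inside the white outline's corner farthest from the pin, 78 mm along x and 118 mm along y from the pin. Axes are the board's. Once turned, the tray's x axis points along this y axis; at the start about along this x axis.
- spare_tray_corner (a point): Free corner, at the top of the walls, 36 mm above the table, of the other tray: the same tray, pinned the same way on its own green board with a white outline, but holding three black ebony blanks. To be left alone; which side it stands on varies.
Mind the look-alikes: they are no part of the job. What is shaped like the rib_tray but pink or turquoise is not meant.

How it is judged:
By the outcome, as a careful person would: the job done as asked, in the order asked, and still so for the second after the job is handed in, with the robot touching nothing.
It also fails if it takes over 35 s, if anything falls off the work surface, if the arm or the gripper's body presses on something with over 40 N, if the wrist force passes 120 N, or if a joint passes its speed limit or range.

## Robot

A 6-joint arm with a two-finger parallel gripper is mounted at the origin on the work surface. World frame = base frame: x ahead of the robot, y to its left, z up, the work surface at z = 0. Lengths are in m, angles in rad, forces in N, time in s.
With the tool pointing down it reaches from about 0.4 to 0.925 m from the base axis. Payload 12.5 kg.
Tool frame: the origin (TCP) lies at the very end of the fingers, on their centre line; the grasp point (between the pads) lies 19 mm behind it; z points along the fingers, x is the direction in which the jaws open and shut, and the axes are right-handed (so a half turn about z gives the same grasp; the last joint's range is limited). The gripper opens to 95 mm and grips with 3 to 60 N. Pads are 20 mm wide; open, the fingers measure 119 mm over their backs; the gripper's body (75 mm by 180 mm) begins 59 mm behind the grasp point.
Start: joints at [1.19, 0.491, 1.559, -0, 1.092, -0.106], TCP at [0.17, 0.602, 0.215] pointing down, gripper open.
Joint ranges: [-3.1, 3.1], [-0.84, 2.19], [0.05, 2.79], [-1.13, 4.28], [0.06, 2.93], [-2.69, 2.69]. Speed limits (rad/s): [2.22, 2.22, 2.79, 3.14, 3.14, 3.14].

## Interface

Orientations are given as [roll, pitch, yaw] about the fixed x, y, z axes, in that order (R = Rz(yaw) Ry(pitch) Rx(roll)).
In Python, from station import bot gives the robot as it stands. Calls block until the motion is done:
- bot.reach(position, orientation): joint-space move of the TCP to a pose.
- bot.move_straight(position, vel=0.15, frame=None, contact_N=None): straight line of the TCP; frame=None keeps the orientation; vel is the mean speed in m/s. With contact_N (N) it stops when the force on the tool has changed by that much, and returns True; else False.
- bot.goto_joints(angles): joint-space move.
- bot.move_gripper(opening, strength=None): finger opening in m; strength is the grip in N (None keeps the last); returns when the fingers have stopped.
- bot.sleep(seconds).
- bot.ik(position, orientation): joint angles nearest the present ones, or None.
- bot.get_state(): the state.
- bot.snapshot(name): name is "side" or "top"; returns a dict with "color" (384x512x3 uint8, red, green, blue), "fx", "fy", "cx", "cy" (pixels), "rvec" (rotation vector, rad) and "tvec" (3), from world to camera coordinates, as OpenCV has them. Camera axes: x right, y down, z forward; pixel columns grow to the right and rows downward; lengths in m; the calibration is good to about 2 mm. A picture is of the moment at which its call begins. There is no depth.
A pose or a line that the arm cannot do raises bot.IKError and nothing moves.
- bot.finish_job(): hands the job in, once; it reports no verdict.
The state is a dict: "time": time; "joint_pos": joint angles; "qvel": joint speeds; "joint_efforts": joint torques, N m; "eef_pos": TCP position; "eef_rot": TCP orientation; "force": force on the tool from outside, world axes, zero at the start; "torque": the same for the moment, N m; "opening": finger opening in m.
Only numpy, scipy, OpenCV 4.12 (cv2) and the standard library are available. Lean on these libraries where they do the work, as an engineer would, in place of code of your own. Each camera call takes 0.05 s, during which the arm holds its last target.

## Working session

There is one attempt and no reset: what is moved stays moved. The work goes in short steps, each a Python script; the robot and the scene stay as the last script left them, time stands still between calls to the robot, and variables do not carry over. Pictures are saved under pics/ and viewed, and the job is handed in when it is done.

```bash
mkdir -p pics; ls; python3 - <<'E'
from station import bot
import cv2,pickle
d={}
for n in("top","side"):
    s=bot.snapshot(n); d[n]=s
    cv2.imwrite(f"pics/{n}0.png",s["color"][:,:,::-1])
    print(n,s["fx"],s["cx"],s["cy"],s["rvec"],s["tvec"])
pickle.dump(d,open("snap0.pkl","wb"))
print(bot.get_state())
E
```

```text
pics
top 356.61957287629895 260.72113890507967 189.74788710833005 [ 2.20641983 -2.1599987   0.0614958 ] [0.07145728 0.45193571 1.05939727]
side 483.9559726201602 258.71477683643775 190.63934988657488 [ 2.23397193 -0.33237359  0.17255484] [-0.38105077  0.17638994  1.34140282]
{'time': 0.1, 'joint_pos': array([ 1.19041420e+00,  4.91488294e-01,  1.55937331e+00, -3.11909622e-05,
        1.09168682e+00, -1.05635543e-01]), 'qvel': array([-0.00245817, -0.00089945, -0.00390858, -0.00072632,  0.0006414 ,
       -0.0011821 ]), 'joint_efforts': array([ 2.23722775e-03, -6.13627625e+01, -2.58608168e+01,  6.94388361e-02,
        4.70003451e-02, -2.38549472e-05]), 'eef_pos': array([0.16949478, 0.60136573, 0.21413224]), 'eef_rot': array([-3.14151939e+00,  9.53357368e-04,  1.29606417e+00]), 'force': array([-0.04267818,  1.41987966,  0.69865453]), 'torque': array([ 0.04944217, -0.03250178,  0.01066292]), 'opening': 0.09532806912393929}
```

View pics/top0.png

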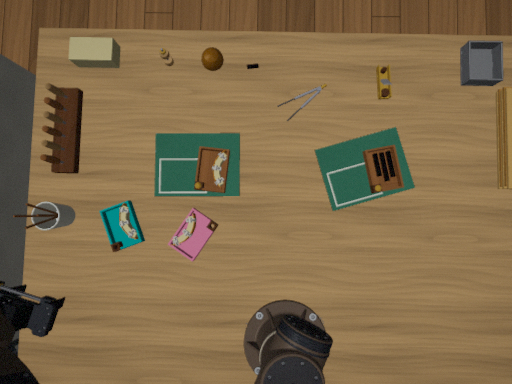

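View pics/side0.png

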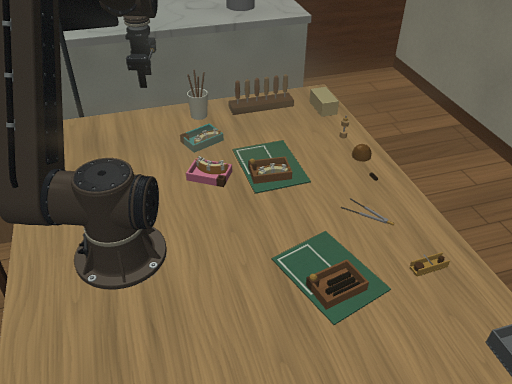

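```bash
cat > h.py <<'E'
import numpy as np,cv2
def ray(s,uv,z):
    R,_=cv2.Rodrigues(np.array(s["rvec"],float));t=np.array(s["tvec"],float).ravel()
    c=-R.T@t; d=R.T@np.array([(uv[0]-s["cx"])/s["fx"],(uv[1]-s["cy"])/s["fy"],1.])
    return c+d*(z-c[2])/d[2]
def proj(s,p):
    K=np.array([[s["fx"],0,s["cx"]],[0,s["fy"],s["cy"]],[0,0,1.]])
    return cv2.projectPoints(np.array(p,float).reshape(-1,3),np.array(s["rvec"],float),np.array(s["tvec"],float),K,None)[0].reshape(-1,2)
E
python3 - <<'E'
import pickle,cv2,numpy as np
from h import *
d=pickle.load(open("snap0.pkl","rb"))
s=d["top"];im=s["color"][:,:,::-1].copy()
c=im[120:270,90:250];cv2.imwrite("pics/crop_t.png",cv2.resize(c,None,fx=5,fy=4*1,interpolation=2) if 0 else cv2.resize(c,None,fx=4,fy=4,interpolation=cv2.INTER_CUBIC))
s2=d["side"];c=s2["color"][110:210,170:330,::-1];cv2.imwrite("pics/crop_s.png",cv2.resize(c,None,fx=5,fy=5,interpolation=cv2.INTER_CUBIC))
hsv=cv2.cvtColor(im,cv2.COLOR_BGR2HSV)
# board
m=cv2.inRange(hsv,(65,80,30),(84,255,160));m[:,250:]=0
roi=np.zeros_like(m);roi[120:205,145:250]=1;m*=roi
m=cv2.morphologyEx(m,cv2.MORPH_CLOSE,np.ones((3,3)))
cs=cv2.findContours(m,0,2)[0];cnt=max(cs,key=cv2.contourArea)
b=cv2.boxPoints(cv2.minAreaRect(cnt));print("board",b)
for p in b: print(ray(s,p,.006))
w=cv2.inRange(hsv,(0,0,150),(179,60,255))*roi
print("white");print(cv2.boundingRect(w))
# tray wood
for p in [(199,185)]: print(ray(s,p,.049))
print(hsv[170,190:236].tolist())
E
```

```text
board [[155.      133.99998]
 [239.      133.99998]
 [239.      194.99998]
 [155.      194.99998]]
[0.61608203 0.41031798 0.006     ]
[0.62114687 0.15157209 0.006     ]
[0.43355094 0.14677459 0.006     ]
[0.42815235 0.40258331 0.006     ]
white
(159, 153, 67, 40)
[0.45822104 0.26153318 0.049     ]
[[78, 138, 96], [78, 134, 99], [79, 124, 99], [78, 138, 96], [78, 131, 97], [79, 135, 96], [24, 91, 92], [16, 159, 114], [14, 147, 87], [11, 173, 68], [13, 173, 109], [14, 154, 121], [14, 168, 120], [14, 158, 124], [13, 154, 126], [14, 157, 122], [14, 164, 121], [14, 168, 120], [14, 160, 116], [13, 153, 118], [14, 162, 115], [13, 157, 114], [15, 127, 124], [17, 128, 134], [23, 59, 168], [25, 57, 173], [24, 59, 156], [25, 57, 171], [23, 55, 175], [25, 40, 141], [23, 17, 120], [12, 105, 117], [15, 166, 114], [13, 158, 116], [14, 160, 118], [14, 169, 118], [13, 158, 103], [17, 122, 67], [76, 113, 95], [77, 135, 100], [79, 130, 98], [79, 135, 100], [78, 131, 101], [78, 141, 101], [79, 139, 99], [79, 142, 95]]
```

View pics/crop_t.png

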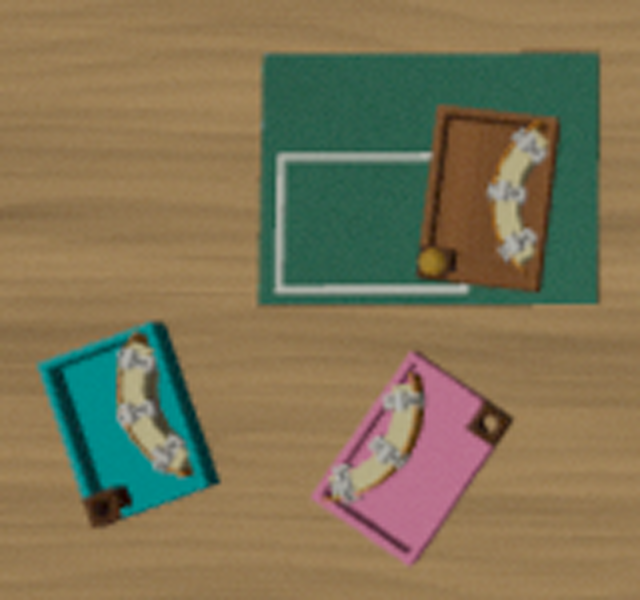

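View pics/crop_s.png

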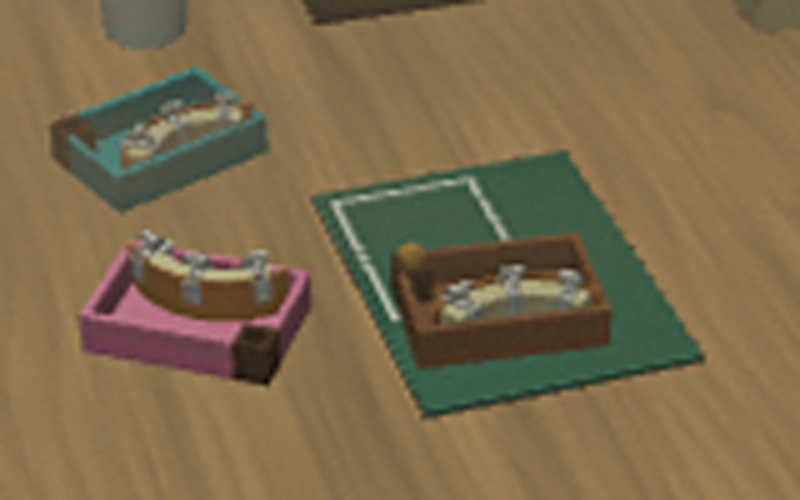

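```bash
cat >> h.py <<'E'
def line_pts(pts):
    vx,vy,x,y=cv2.fitLine(np.float32(pts),cv2.DIST_HUBER,0,.01,.01).ravel(); return np.array([x,y]),np.array([vx,vy])
def isect(a,b):
    t=np.linalg.solve(np.c_[a[1],-b[1]],b[0]-a[0]); return a[0]+t[0]*a[1]
def white(s,box=(145,120,250,205)):
    """outline line pixel centroids -> left, top, bottom lines in world at z=.006"""
    im=s["color"].astype(float); W=np.clip(im.min(2)-60,0,None)
    out={}
    x0,x1=170,192
    for n,(r0,r1) in dict(top=(154,165),bot=(187,197)).items():
        P=[]
        for u in range(x0,x1):
            w=W[r0:r1,u]; P.append(ray(s,(u,(w*np.arange(r0,r1)).sum()/w.sum()),.006)[:2])
        out[n]=line_pts(P)
    P=[]
    for v in range(165,186):
        w=W[v,154:166]; P.append(ray(s,((w*np.arange(154,166)).sum()/w.sum(),v),.006)[:2])
    out["left"]=line_pts(P)
    return out
def tray(s,roi):
    hsv=cv2.cvtColor(s["color"],cv2.COLOR_RGB2HSV)
    m=cv2.inRange(hsv,(5,110,50),(22,255,160)); k=np.zeros_like(m);x0,y0,x1,y1=roi;k[y0:y1,x0:x1]=1;m*=k
    m=cv2.morphologyEx(m,cv2.MORPH_OPEN,np.ones((3,3)))
    c=max(cv2.findContours(m,cv2.RETR_EXTERNAL,2)[0],key=cv2.contourArea)
    return cv2.minAreaRect(c),m,c
E
python3 - <<'E'
import pickle
from h import *
d=pickle.load(open("snap0.pkl","rb"));s=d["top"]
o=white(s)
for n,(p,v) in o.items(): print(n,p,np.degrees(np.arctan2(v[1],v[0]))%180)
print("outer far corner",isect(o["top"],o["left"]),"near",isect(o["bot"],o["left"]))
r,m,c=tray(s,(185,135,238,200));b=cv2.boxPoints(r);print(r)
for p in b: print(p,ray(s,p,.036)[:2])
for p in [(199.5,146.3),(229.3,149.5),(224.5,192.5),(194.4,189.2)]:print(p,ray(s,p,.036)[:2])
# pin cap both views
for n,box in dict(top=(192,180,204,192),side=(245,155,258,167)).items():
    h=cv2.cvtColor(d[n]["color"],cv2.COLOR_RGB2HSV);x0,y0,x1,y1=box
    mm=cv2.inRange(h[y0:y1,x0:x1],(15,150,110),(30,255,255));M=cv2.moments(mm,True)
    if M["m00"]: uv=(M["m10"]/M["m00"]+x0,M["m01"]/M["m00"]+y0);print(n,M["m00"],uv,ray(d[n],uv,.047))
E
```

```text
top [0.5408287  0.32701916] 91.12251
bot [0.43854305 0.32818708] 91.07345
left [0.48956186 0.39332741] 2.174714
outer far corner [0.5394923 0.3952235] near [0.43735963 0.39134508]
((211.69049072265625, 169.0533905029297), (30.74466323852539, 43.49979019165039), 6.911227226257324)
[193.81267 188.79547] [0.44761784 0.2789356 ]
[199.04704 145.61176] [0.57704061 0.26767615]
[229.56831 149.31131] [0.56771703 0.17624343]
[224.33394 192.49503] [0.43855422 0.18820612]
(199.5, 146.3) [0.57499364 0.26625454]
(229.3, 149.5) [0.56713356 0.17702788]
(224.5, 192.5) [0.43854981 0.18771449]
(194.4, 189.2) [0.44645462 0.27715376]
top 31.0 (197.25806451612902, 185.03225806451613) [0.45817077 0.26701166 0.047     ]
side 3.0 (251.33333333333334, 159.66666666666666) [0.45557584 0.2679148  0.047     ]
```

Candidates for the tray in the top view:
- wooden tray with the rib, at (213,170)
- wooden tray with the black ebony blanks, at (383,170)
- turquoise tray, at (123,226)
- pink tray, at (194,233)

The crop confirms that (213,170) is wooden, holds the maple rib and three clips, and has its brass pin at (198,185). The measured size is 130 x 92 mm, with the tray at about -5.3° and the outline at about 1.2°.

```bash
python3 - <<'E'
from station import bot
import numpy as np
PIN=np.array([.4583,.267]);th=np.radians(-5.3)
def w(x,y,t): return PIN+np.array([[np.cos(t),-np.sin(t)],[np.sin(t),np.cos(t)]])@[x,y]
O=lambda t:[np.pi,0,t]
p=w(.1,-.078-.032,th);print(p)
bot.move_gripper(0.0,10)
bot.reach([*p,.12],O(th))
bot.move_straight([*p,.016],vel=.12)
print(bot.get_state()["eef_pos"],bot.get_state()["force"],bot.get_state()["opening"])
q=w(.1,-.078-.004,th)
print(bot.move_straight([*q,.016],vel=.03,contact_N=2.0))
st=bot.get_state();e=st["eef_pos"][:2]-PIN
R=np.array([[np.cos(th),np.sin(th)],[-np.sin(th),np.cos(th)]]);print("in tray",R@e,st["force"],st["time"],st["joint_pos"])
E
```

```text
[0.54771171 0.14823322]
[0.54802929 0.1483487  0.01656745] [ 0.48184311 -0.31875069  0.37129261] 0.00046140260229229126
True
in tray [ 0.09997936 -0.08562054] [-1.1258882  -0.70794233 -0.48203004] 5.525 [ 1.89461319e-01  6.89223969e-01  1.84417104e+00 -3.04354830e-04
  6.08371384e-01  2.81511637e-01]
```

```bash
python3 - <<'E'
from station import bot
import numpy as np,cv2,pickle
PIN=np.array([.4583,.267])
def w(x,y,t): return PIN+np.array([[np.cos(t),-np.sin(t)],[np.sin(t),np.cos(t)]])@[x,y]
for a in np.linspace(-5.3,86.5,13)[1:]:
    t=np.radians(a)
    bot.move_straight([*w(.1,-.0865,t),.016],vel=.08,frame=[np.pi,0,t])
    st=bot.get_state();print(round(a,1),np.round(st["force"],1),round(st["time"],2))
d={n:bot.snapshot(n) for n in("top","side")}
pickle.dump(d,open("snap1.pkl","wb"))
c=np.vstack([cv2.resize(d["top"]["color"][120:210,140:250],(660,540//1),interpolation=2)])
cv2.imwrite("pics/top1.png",c[:,:,::-1])
cv2.imwrite("pics/side1.png",cv2.resize(d["side"]["color"][110:210,200:330,::-1],None,fx=5,fy=5,interpolation=2))
E
```

```text
2.3 [ 0.9 -0.7 -0.1] 5.89
10.0 [-1.3  0.5  0.9] 6.26
17.6 [-0.1  0.8  0.7] 6.62
25.3 [-0.7 -0.5 -0.3] 6.99
33.0 [ 0.6  0.5 -0.2] 7.36
40.6 [-0.  -0.3 -0.3] 7.72
48.2 [-0.3 -0.4 -0.4] 8.09
55.9 [-0.1  0.6  0.4] 8.46
63.6 [0.4 0.3 0.3] 8.82
71.2 [-0.5  0.4  0.5] 9.19
78.8 [-0.4 -0.  -0.8] 9.56
86.5 [ 0.3 -0.7 -0.3] 9.93
```

View pics/top1.png

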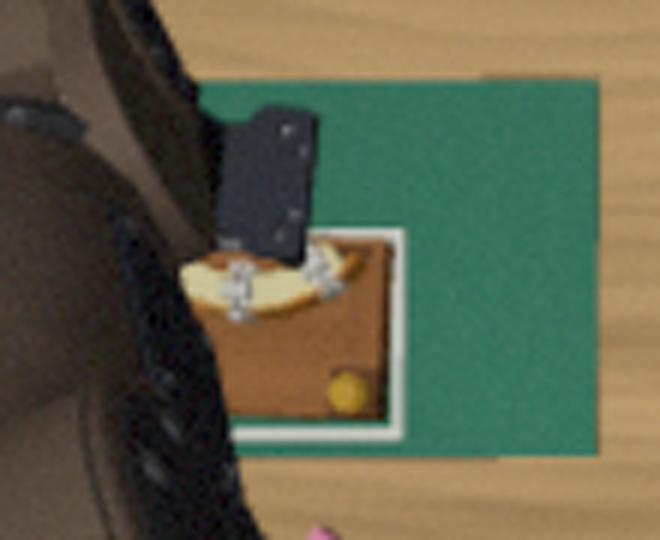

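View pics/side1.png

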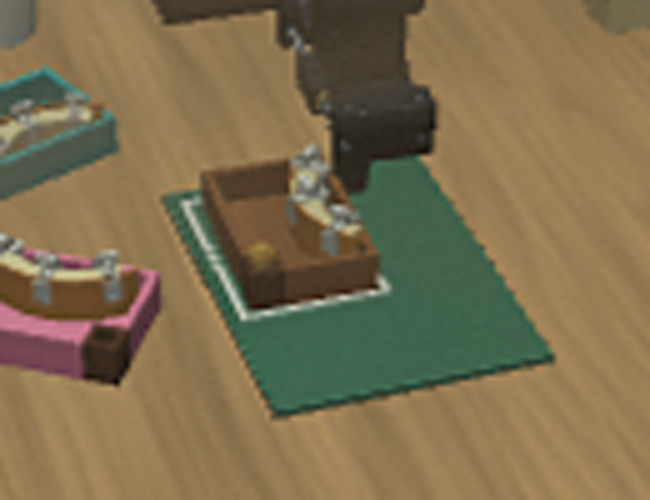

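The tray has turned almost all the way, as planned. I'll back off so I can measure its angle.

```bash
cat >> h.py <<'E'
def report(s,roi=(150,148,215,200)):
    r,m,c=tray(s,roi); b=cv2.boxPoints(r); print(r)
    W=np.array([ray(s,p,.036)[:2] for p in b]); print(b.round(1).tolist(),W.round(4).tolist())
    for i in range(4):
        v=W[(i+1)%4]-W[i]; print("edge len",np.linalg.norm(v).round(4),"ang",(np.degrees(np.arctan2(v[1],v[0]))%180).round(2))
E
python3 - <<'E'
from station import bot
import numpy as np,cv2,pickle
from h import *
p=bot.get_state()["eef_pos"]
bot.move_straight([p[0]+.04,p[1]-.003,.016],vel=.1)
bot.move_straight([p[0]+.04,p[1]-.003,.12],vel=.2)
bot.reach([.60,.0,.15],[np.pi,0,1.0])
d={n:bot.snapshot(n) for n in("top","side")};pickle.dump(d,open("snap2.pkl","wb"))
print(bot.get_state()["time"])
s=d["top"];report(s)
cv2.imwrite("pics/top2.png",cv2.resize(s["color"][120:210,140:250],(770,600),interpolation=2)[:,:,::-1])
E
```

```text
12.7
((182.5, 175.0), (28.0, 43.0), 90.0)
[[161.0, 161.0], [204.0, 161.0], [204.0, 189.0], [161.0, 189.0]] [[0.5285, 0.3796], [0.5311, 0.2514], [0.4476, 0.2487], [0.445, 0.3763]]
edge len 0.1282 ang 91.16
edge len 0.0835 ang 1.84
edge len 0.1276 ang 91.2
edge len 0.0836 ang 2.29
```

View pics/top2.png

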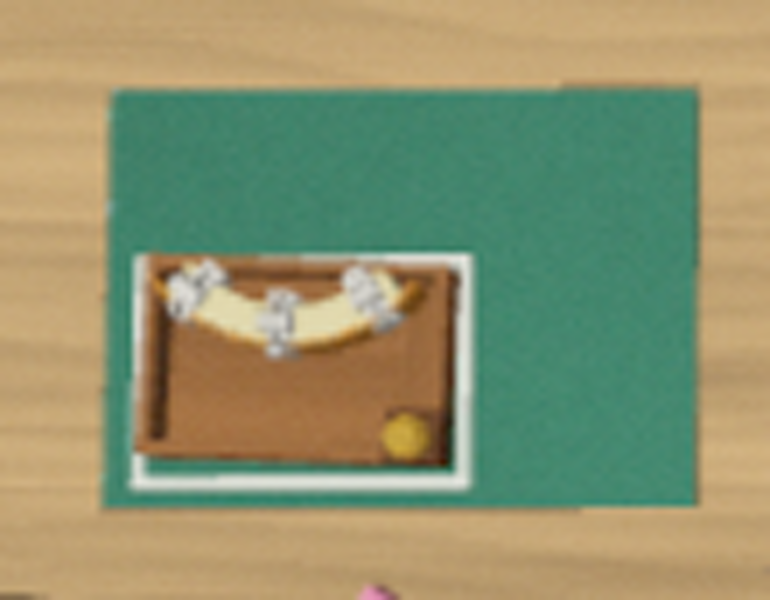

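```bash
cat >> h.py <<'E'
def edges(s):
    """tray lower and upper long outer edges at z=.036, by redness (R-G) step, subpixel"""
    im=cv2.GaussianBlur(s["color"],(0,0),.6).astype(float); f=im[:,:,0]-im[:,:,1]
    out={}
    for n,rows in dict(low=range(196,178,-1),up=range(150,170)).items():
        P=[]
        for u in range(166,196 if n=="low" else 200):
            prev=None
            for v in rows:
                a=f[v,u]
                if prev is not None and a>15>=prev:
                    k=(15-prev)/(a-prev); st=rows.step; P.append(ray(s,(u,v-st+k*st),.036)[:2]);break
                prev=a
        v=line_pts(P); out[n]=v; ang=np.degrees(np.arctan2(v[1][1],v[1][0]))%180
        print(n,len(P),v[0].round(4),"ang",ang.round(2),"rms",np.std((np.array(P)-v[0])@[-v[1][1],v[1][0]]).round(5))
    return out
E
python3 - <<'E'
import pickle
from h import *
s=pickle.load(open("snap2.pkl","rb"))["top"]
edges(s)
im=s["color"].astype(float);f=im[:,:,0]-im[:,:,1];print(f[155:195,180].astype(int).tolist())
o=white(pickle.load(open("snap0.pkl","rb"))["top"]); 
E
```

```text
low 30 [0.4477 0.3185] ang 89.24 rms 0.00022
up 34 [0.5369 0.3071] ang 89.84 rms 0.006
[-66, -66, -67, 1, 38, 46, 39, 49, 25, 7, 2, 2, 2, 2, 3, 1, 8, 7, 24, 45, 49, 50, 51, 48, 49, 50, 48, 52, 51, 52, 49, 47, 50, 47, -14, -63, -16, -4, -20, -68]
```

```bash
python3 - <<'E'
from station import bot
import numpy as np,cv2,pickle
from h import *
PIN=np.array([.4583,.267]);t=np.radians(86.5+1.9)
def w(x,y): return PIN+np.array([[np.cos(t),-np.sin(t)],[np.sin(t),np.cos(t)]])@[x,y]
O=[np.pi,0,t]
bot.reach([*w(.1,-.125),.12],O)
bot.move_straight([*w(.1,-.125),.016],vel=.15)
bot.move_straight([*w(.1,-.098),.016],vel=.08)
bot.move_straight([*w(.1,-.0865),.016],vel=.02)
print(bot.get_state()["eef_pos"],w(.1,-.0865))
bot.move_straight([*w(.1,-.125),.016],vel=.1)
bot.move_straight([*w(.1,-.125),.12],vel=.2)
bot.reach([.60,.0,.15],[np.pi,0,1.0])
d={n:bot.snapshot(n) for n in("top","side")};pickle.dump(d,open("snap3.pkl","wb"))
print(bot.get_state()["time"])
s=d["top"];edges(s)
cv2.imwrite("pics/top3.png",cv2.resize(s["color"][120:210,140:250],(770,600),interpolation=2)[:,:,::-1])
cv2.imwrite("pics/side3.png",cv2.resize(d["side"]["color"][110:330,180:400,::-1],None,fx=2.6,fy=2.6,interpolation=2))
E
```

```text
[0.54758623 0.36459502 0.01609158] [0.54755844 0.36454579]
18.7833
low 30 [0.4457 0.3095] ang 89.97 rms 0.00018
up 34 [0.5356 0.3238] ang 90.48 rms 0.00454
```

View pics/top3.png

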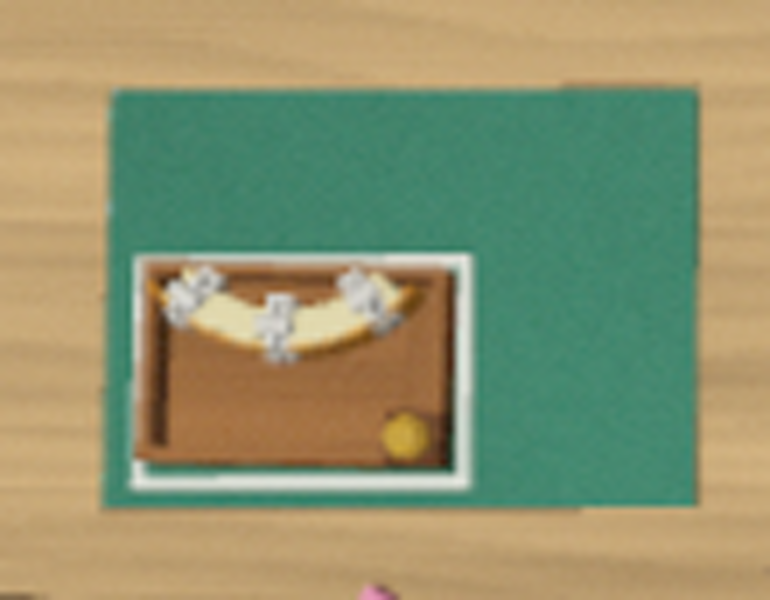

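View pics/side3.png

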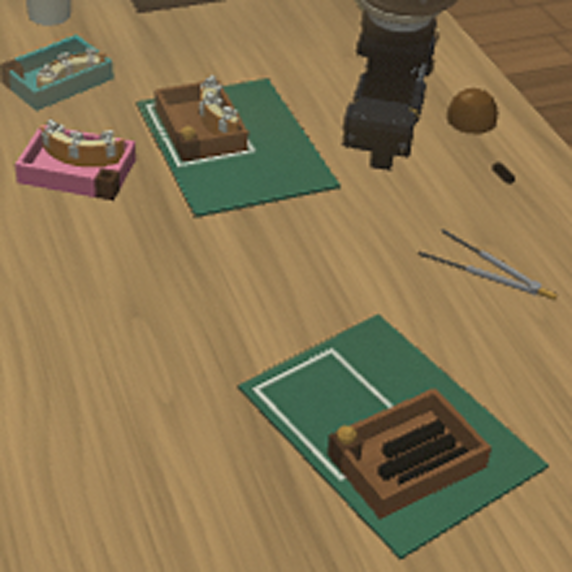

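The tray is still about 1.1° short, so one more small nudge should square it.

```bash
python3 - <<'E'
from station import bot
import numpy as np,cv2,pickle
from h import *
PIN=np.array([.4583,.267]);t=np.radians(88.4+1.15)
def w(x,y): return PIN+np.array([[np.cos(t),-np.sin(t)],[np.sin(t),np.cos(t)]])@[x,y]
O=[np.pi,0,t]
bot.reach([*w(.1,-.12),.12],O)
bot.move_straight([*w(.1,-.12),.016],vel=.15)
bot.move_straight([*w(.1,-.096),.016],vel=.08)
bot.move_straight([*w(.1,-.0865),.016],vel=.02)
bot.move_straight([*w(.1,-.12),.016],vel=.1)
bot.move_straight([*w(.1,-.12),.12],vel=.2)
bot.reach([.60,.0,.15],[np.pi,0,1.0])
d={n:bot.snapshot(n) for n in("top","side")};pickle.dump(d,open("snap4.pkl","wb"))
print(bot.get_state()["time"])
s=d["top"];edges(s)
s0=pickle.load(open("snap0.pkl","rb"))["top"]
print("spare diff",np.abs(s["color"][120:215,365:420].astype(int)-s0["color"][120:215,365:420]).mean())
cv2.imwrite("pics/top4.png",cv2.resize(s["color"][120:210,140:250],(770,600),interpolation=2)[:,:,::-1])
E
```

```text
24.7
low 30 [0.4447 0.3169] ang 90.99 rms 0.00016
up 34 [0.5351 0.3127] ang 91.41 rms 0.00045
spare diff 33.327336523126
```

View pics/top4.png

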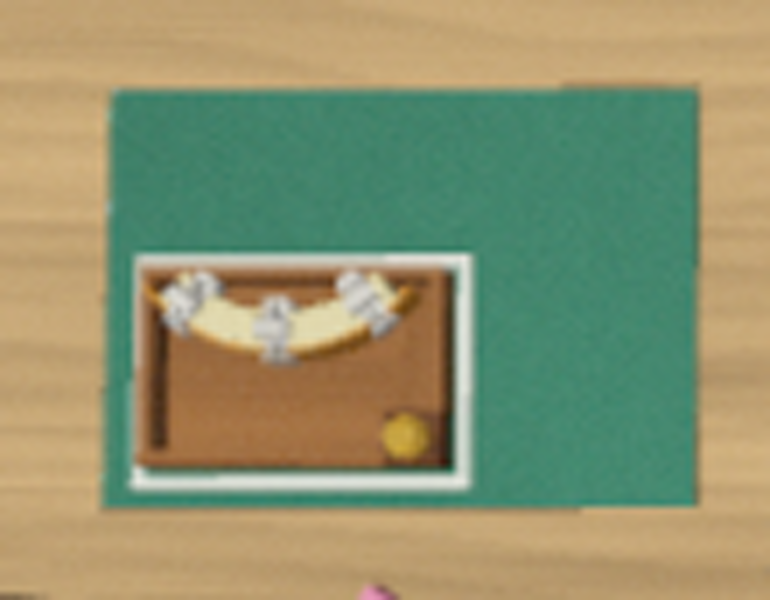

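The tray's edges now read 91.0° and 91.4°, against 91.1° for the outline, so it is square. The spare tray's image difference came out large, so I'll check whether that is only the arm in view.

```bash
python3 - <<'E'
import pickle,cv2,numpy as np
a=pickle.load(open("snap0.pkl","rb"));b=pickle.load(open("snap4.pkl","rb"))
f=lambda s:cv2.resize(s["color"][215:330,260:400,::-1],None,fx=2.8,fy=2.8)
A,B=a["side"]["color"][220:325,265:395].astype(float),b["side"]["color"][220:325,265:395].astype(float)
g=lambda s:np.float32(cv2.cvtColor(s.astype(np.uint8),cv2.COLOR_RGB2GRAY))
print(np.abs(A-B).mean(),cv2.phaseCorrelate(g(A),g(B)))
cv2.imwrite("pics/spare.png",np.hstack([f(a["side"]),f(b["side"])]))
E
```

```text
11.839023199023199 ((0.5053080557557763, -0.010462897275857586), 1.0182021557058327)
```

View pics/spare.png

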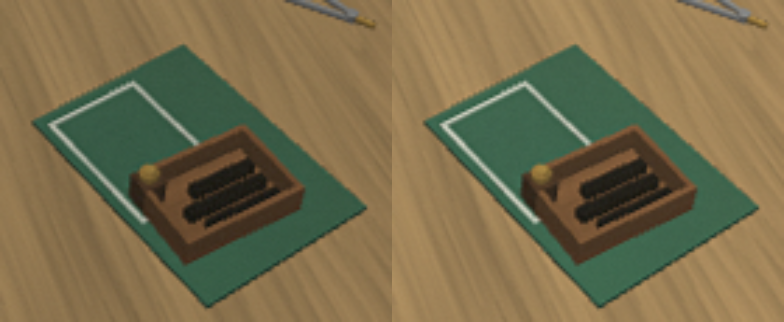

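The spare tray's pin, corners and blanks sit at the same pixels in both views. Only the brightness differs, so it has not moved. The arm is clear of everything, and I'm handing in.

```bash
python3 -c "
from station import bot
bot.finish_job();print(bot.get_state()['time'])"
```

```text
the job is handed in; nothing more can be done
the job is handed in; nothing more can be done
```

The rib tray now lies square inside its white outline, and I handed the job in at about 25 s with the arm well clear. I pushed its long outer face round the brass pin with closed fingers in one arc, then gave it two small nudges to square it.

- **Squareness:** in the last top view the tray's long edges measured 91.0° and 91.4°, against 91.1° for the outline. The tray sat inside the white lines with the rib and three clips still in place. I checked that it lay flat only by eye in the pictures.
- **Other tray:** the tray with the ebony blanks looks unmoved in the side view before and after. The top-view brightness comparison there came out large (33 grey levels), and I put that down to the arm being in view and changed lighting. The side view also differed in brightness, with a 0.5 pixel shift.
- **Checks that disagreed:** an automatic rectangle fit read the tray as square when it was still about 1.9° short, so I used edge-line fits instead. The first upper-edge fits were also noisy (4.5–6 mm scatter), but the final one was good to 0.5 mm.

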